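# Show the hole saw's teeth to the inspection camera

## Robot

A 6-joint arm with a two-finger parallel gripper is mounted at the origin on a cart in front of the work surface, level with it; the furniture and walls round the work are solid. World frame = base frame: x ahead of the robot, y to its left, z up, the work surface at z = 0. Lengths are in mm, angles in rad, forces in N, time in s.
With the tool pointing down it reaches from about 275 to 1000 mm from the base axis. Payload 8.4 kg.
Tool frame: the origin (TCP) lies between the finger pads, 19 mm behind the fingertips; this is the grasp point; z points along the fingers, y is the line along which they close (so a half turn about z gives the same grasp; the last joint's range is limited). The gripper opens to 85 mm and grips with 20 to 120 N. Pads are 22 mm wide; open, the fingers measure 114 mm over their backs; the gripper's body (76 mm by 85 mm) begins 54 mm behind the grasp point. The pads swing forward as they close: fully open they stand 13 mm farther back than shut.
Start: joints at [-0.002, 0.353, 1.633, -0, 1.155, -0.002], TCP at [625.002, -0, 249.981] pointing down, gripper open.
Joint ranges: [-2.63, 2.63], [-0.92, 2.1], [0.06, 2.66], [-1.3, 4.44], [0, 2.69], [-3.02, 3.02]. Speed limits (rad/s): [2.22, 2.22, 2.79, 3.14, 3.14, 3.14].

## Interface

Orientations are given as [roll, pitch, yaw] about the fixed x, y, z axes, in that order (R = Rz(yaw) Ry(pitch) Rx(roll)).
In Python, from rig import sensors, grab_frame, camera_params, order gives the robot as it stands. The module is installed in compiled form; this text tells all that it offers.
- The arm moves only by the tool move_arm, never from a script. Its argument "motion" is a list of rows, each a list of 7 numbers: the turn, a rotation vector about the tool's x, y, z in shares of pi rad (1.0 is pi rad), then the shift along the tool's x, y, z in fractions of the full range, 1 being 0.5 m, then the finger opening in m, from 0 to 0.0854. A call has 1 to 8 rows; each row is the pose to reach, as a shift and turn from the pose commanded when the call began, along the tool's axes at that moment; what a row does not reach only later rows make up. A row lasts 1/8 s, in which the tool goes at most 62.5 mm and 10.7 degrees, less where a joint would pass 70% of its speed; a pose out of reach is approached as far as the arm can. Shift and turn numbers lie between -1 and 1, and a call with a number outside is refused. A call with a gripper value outside its range is refused whole. The fingers move at their own pace and stop on an object; "grip_force" is the grip in N (left out, the last holds). Time passes only in rows, so rows that repeat a pose let the fingers close. It gives the time, the measured TCP pose, the force, the opening and the grip force at its end, in the units of the state.
- sensors.sense(): the state, without advancing time (a new reading comes with each control period).
- grab_frame(name): name is "scene" or "side" or "wrist"; returns (picture, depth): 480x640x3 uint8, red, green, blue; 480x640 float32, mm along the optical axis (not along the pixel's ray), 0 where there is no reading.
- camera_params(name): a dict with "camera_matrix" (3x3 intrinsics, pixels), "k1" (the pictures are not rectified: a ray, as slopes to the right and down, at radius r is drawn at 1 + k1 r^2 times it, then the intrinsics apply), "world_from_camera" (4x4, takes a point from camera to world coordinates). Camera axes: x right, y down, z forward; pixel columns grow to the right and rows downward; lengths in mm; the calibration is good to about 2 mm. A picture is of the moment at which its call begins: read the wrist's pose just before it. camera_params takes no time and is no camera call; for the wrist camera it gives the pose at the moment of the call.
- order.sign_off(): hands the job in; it is judged then, once.
The state is a dict: "clock": time; "qpos": joint angles; "qvel": joint speeds; "joint_efforts": joint torques, N m; "eef_pos": TCP position; "tcp_rot": TCP orientation; "contact_force": force on the tool from outside, world axes, zero at the start; "wrist_torque": the same for the moment, N m; "opening": opening from 0.0 (shut) to 1.0 (fully open); "grasp_force": force on a finger pad.
Only numpy, scipy, OpenCV 4.12 (cv2) and the standard library are available. Lean on these libraries where they do the work, as an engineer would, in place of code of your own. Each camera call takes 0.05 s, during which the arm holds its last target. There are 200 camera calls.

## Task

Clear the view of the inspection camera: take the yellow oil bottle that stands in front of it and set it down upright, without dropping it, in the round steel drip tray, and let go of it. Then pick the hole saw off the plywood offcut and hold it still in the air with its toothed end facing the camera square on, the middle of the toothed rim straight in front of the lens and 10 cm from it; the program finishes while holding it there. Leave the pliers, pencil, tape measure, battery pack and hex keys where they lie.

Things in the scene. Friction and masses are not known exactly. Their poses are not given: they have to be found in the camera images.
- oil_bottle: closed yellow squeeze bottle with white band and red spout, upright, 100 to 120 mm in front of the camera stand's origin; loose, 0.15 kg, 130 mm high: body 46 mm in diameter up to 84 mm, narrowing to a 22 mm neck at 104 mm, 26 mm cap, thin spout. Grip the body from above, fingertips 60 mm above its foot, fingers left and right as the camera sees it. Origin: centre of the underside, z up
- drip_tray: round shallow steel dish, fixed to the bench, 120 mm across, inside 110 mm across, rim 8 mm high, floor 3 mm above the bench. Origin: centre of the underside, on the bench
- hole_saw: black hole saw standing teeth down on the ply; loose, 0.16 kg, 82 mm high: cup 48 mm in diameter, 42 mm high, then a steel shank, in effect a square bar 12 mm wide, from 42 to 82 mm. Grip the shank from above along the hole saw's x or y (square to its flats), TCP about 68 mm above the teeth. Origin: centre of the toothed rim; z from the teeth along the axis to the shank
- shank_tip (a point): free end of the hole saw's shank, 82 mm from its toothed rim along its axis
- ply: plywood offcut lying flat, 85 x 130 mm and 18 mm thick, loose; the hole saw stands on it. Origin: centre of its underside
- camera_stand: small inspection camera on a heavy dark base plate 92 x 84 mm, fixed to the bench; grey camera head between two aluminium cheeks 72 mm over all (86 mm over the black pivot knobs), 112 mm high in all. Origin: centre of the cheeks on the bench; its -x points the way the lens looks, seen from above, z up
- lens (a point): centre of the lens glass, in the middle of the white ring light, about 95 mm above the bench. z axis: the line of sight, out of the lens, 40 degrees from vertical, rising towards the camera stand's -x side, roughly towards the robot
- focus (a point): the point straight in front of the lens, 100 mm from it along the line of sight, where the middle of the toothed rim belongs, about 171 mm above the bench. Same axes as the lens: z points away from the camera, y is level
- pliers: red-handled pliers, 54 x 171 x 13 mm, lying on the bench; loose, leave alone. Origin: centre of the underside, length along y
- carpenter_pencil: flat red carpenter pencil, 15 x 171 x 9 mm, lying on the bench; loose, leave alone. Origin: underside near the middle, length along y
- tape_measure: yellow and black tape measure, 43 x 100 x 87 mm, standing on the bench; loose, leave alone. Origin: 19 mm below the middle of its underside
- battery_pack: black and green slide battery pack, 72 x 112 x 52 mm, lying on the bench; loose, leave alone. Origin: centre of the underside
- hex_keys: green folding hex-key set, 39 x 96 x 30 mm, lying on the bench; loose, leave alone. Origin: centre of the underside

How it is judged (in metres and radians):
On the way, in this order (a step that is already met when the one before it is completed fails the run):
1. the oil bottle stands upright in the drip tray and is let go (horizontal distance between oil_bottle and drip_tray below 0.034 m and angle between oil_bottle's own z axis and vertical below 0.1 rad and height (world z) of oil_bottle below 0.01 m and contact force between oil_bottle and the fingers below 0.1 N), for 0.2 s.
2. the hole saw is held in the air, clear of the plywood (height (world z) of hole_saw above 0.06 m and contact force between hole_saw and the fingers above 1 N), for 0.2 s.
At the end, for the whole second after the job is handed in: Toothed rim centre within 20 mm of the point 100 mm in front of the lens, axis within 0.2 rad of the line of sight, teeth to the lens, held still by the fingers, not touching the camera; bottle let go, upright (0.1 rad) in the tray, within 34 mm of its centre (all of step 1 and distance between hole_saw and focus below 0.02 m and angle between the z axis of hole_saw and the z axis of focus, either way round below 0.2 rad and z of shank_tip in the frame of focus above 0.05 m and contact force between hole_saw and the fingers above 1 N and contact force between hole_saw and camera_stand below 0.1 N and linear speed of hole_saw below 0.02 m/s); the arm keeps its last pose, push and grip.
It fails at once if the oil bottle is tipped over (more than 0.6 rad) (angle between oil_bottle's own z axis and vertical above 0.6 rad).
It fails at once if the oil bottle is dropped (let go with its foot more than 20 mm above the bench) (height (world z) of oil_bottle above 0.02 m and contact force between oil_bottle and the fingers below 0.01 N).
It fails at once if the pliers, pencil, tape measure, battery pack or hex keys are displaced by more than 30 mm (distance of any of pliers, carpenter_pencil, tape_measure, battery_pack, hex_keys from where it was at the start of the episode above 0.03 m).
It also fails if it takes over 48 s, if anything falls off the work surface, if the arm or the gripper's body presses on something with over 40 N, if the wrist force passes 120 N, or if a joint passes its speed limit or range.

## Working session

There is one attempt and no reset: what is moved stays moved. The work goes in short steps, Python scripts to look and compute and a tool call to move; the robot and the scene stay as the last step left them, time stands still between calls to the robot, and variables do not carry over. Pictures are saved under pics/ and viewed, at most 10 in all, crops included, and the job is handed in when it is done.

Besides the shell and the picture viewer there is one more tool, called after ">>>" as a command line: name --pt "numbers of a row" for each row, then --argument value for the rest. move_arm: Moves the arm, as the interface text tells. Its arguments: {"type":"object","properties":{"motion":{"type":"array","items":{"type":"array","items":{"type":"number"}}},"grip_force":{"type":"number"}},"required":["motion"]}

```bash
mkdir -p pics
cat > h.py <<'E'
import numpy as np, cv2
from rig import sensors, grab_frame, camera_params, order
def cloud(name):
    p=camera_params(name); im,d=grab_frame(name)
    K=np.array(p["camera_matrix"]);k1=p["k1"];T=np.array(p["world_from_camera"])
    v,u=np.mgrid[0:480,0:640].astype(np.float64)
    s=cv2.undistortPoints(np.stack([u.ravel(),v.ravel()],1)[:,None],K,np.array([k1,0,0,0.]))[:,0].reshape(480,640,2)
    P=np.dstack([s*d[...,None],d]); W=P@T[:3,:3].T+T[:3,3]
    W[d==0]=np.nan
    return im,d,W,T
E
python3 - <<'E'
from h import *
a=[]
for n in ("scene","side"):
    im,d,W,T=cloud(n); np.savez(n+'0.npz',im=im,W=W,T=T); print(n,T.round(2).tolist(),camera_params(n)["camera_matrix"])
    cv2.imwrite(f'pics/{n}0.png',im[...,::-1])
s=sensors.sense();print(s)
E
```

```text
scene [[0.64, -0.54, 0.55, -90.23], [-0.77, -0.44, 0.47, -530.7], [-0.01, -0.72, -0.69, 915.64], [0.0, 0.0, 0.0, 1.0]] [[544.97873817   0.         330.41417741]
 [  0.         544.97873817 238.65045221]
 [  0.           0.           1.        ]]
side [[0.89, -0.27, 0.35, 181.16], [-0.45, -0.52, 0.72, -730.17], [-0.01, -0.81, -0.59, 726.11], [0.0, 0.0, 0.0, 1.0]] [[472.52220995   0.         318.05246806]
 [  0.         472.52220995 244.36972139]
 [  0.           0.           1.        ]]
{'clock': 0.1, 'qpos': array([-2.39013566e-03,  3.53553237e-01,  1.63408986e+00, -5.08078514e-07,
        1.15520664e+00, -2.37485043e-03]), 'qvel': array([-0.00073996,  0.00055785, -0.0006391 , -0.00096485, -0.00030991,
        0.00061024]), 'joint_efforts': array([ 4.27485766e-04, -6.06356549e+01, -3.42817569e+01, -7.40920814e-05,
        3.91241178e-03, -4.99377973e-05]), 'eef_pos': array([6.24577464e+02, 7.02597034e-03, 2.49339888e+02]), 'tcp_rot': array([-3.14033557e+00, -2.52081103e-06,  1.57078125e+00]), 'contact_force': array([ 0.19934475, -0.33385767,  0.48035484]), 'wrist_torque': array([-0.08261479, -0.06462478,  0.01381229]), 'grasp_force': 0.0, 'opening': 1.0053897459816896}
```

View pics/scene0.png

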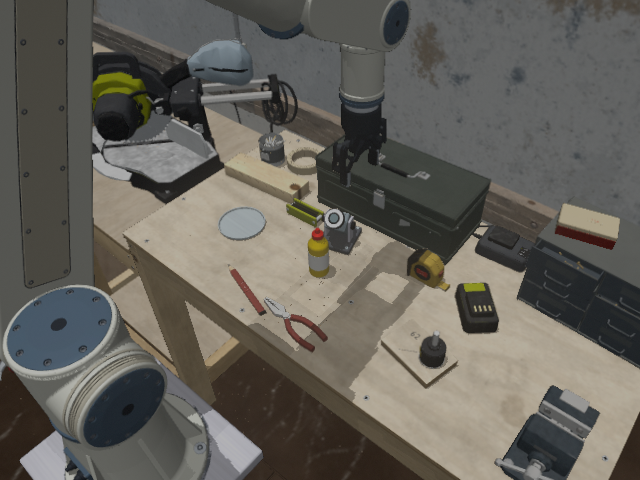

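View pics/side0.png

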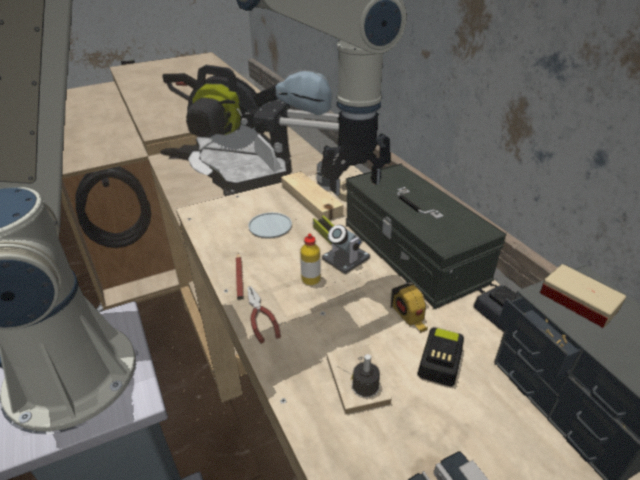

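The scene view shows the bottle at (318,255), tray (242,223), hole saw (433,350) and camera head (335,218). The side view shows the bottle at (310,262), tray (271,225), saw (366,375) and lens (338,234). Next I'll measure them.

Run:
```python
from h import *
for n,boxes in (("scene",dict(bottle=(300,225,336,282),tray=(212,200,274,246),saw=(412,325,455,372),ply=(375,315,465,390),lens=(318,203,352,232),tape=(405,245,445,290))),("side",dict(bottle=(295,230,325,290),tray=(243,208,298,242),saw=(345,350,388,400),ply=(320,340,395,415),lens=(322,222,356,248),tape=(388,282,428,325)))):
    f=np.load(n+'0.npz');im=f['im'];W=f['W'];hsv=cv2.cvtColor(im,cv2.COLOR_RGB2HSV)
    for k,(a,b,c,d) in boxes.items():
        H=hsv[b:d,a:c].reshape(-1,3).astype(int);P=W[b:d,a:c].reshape(-1,3);z=P[:,2]
        h,s,v=H.T
        m=dict(bottle=(s>150)&(h>18)&(h<34)&(z>15)&(z<84),tray=(s<60)&(h>80)&(z<25)&(z>-10),saw=(z>28)&(v<80),ply=(z>12)&(z<24)&(v>100),lens=(z>60)&(v>0),tape=z>10)[k]&np.isfinite(z)
        Q=P[m]
        if k=='tray':
            (cx,cy),r=cv2.minEnclosingCircle(Q[:,:2].astype(np.float32));print(n,k,cx,cy,r,m.sum())
        elif k in('ply',):
            print(n,k,cv2.minAreaRect(Q[:,:2].astype(np.float32)),np.median(Q[:,2]))
        else:
            print(n,k,m.sum(),np.percentile(Q,[2,50,98],axis=0).round(1).tolist())
    # fit circles to cylinders
    from scipy.optimize import least_squares
    for k,r,zl in(('bottle',23,(15,80)),('saw',24,(24,56))):
        a,b,c,d=boxes[k];H=hsv[b:d,a:c].reshape(-1,3).astype(int);P=W[b:d,a:c].reshape(-1,3);z=P[:,2]
        m=(z>zl[0])&(z<zl[1])
        m&=((H[:,1]>60) if k=='bottle' else (H[:,2]<90))
        Q=P[m];c0=np.median(Q,0)[:2]+[10,10]
        R=least_squares(lambda c:np.hypot(*(Q[:,:2]-c).T)-r,c0,loss='soft_l1',f_scale=1.5)
        print(n,k,'circle',R.x.round(1),np.abs(R.fun).mean().round(2),m.sum())
    a,b,c,d=boxes['saw'];P=W[b-8:d,a:c].reshape(-1,3);Q=P[(P[:,2]>68)&(P[:,2]<110)];print('shank',len(Q),Q.mean(0).round(1),Q[:,2].max())
    a,b,c,d=boxes['lens'];print(cv2.imwrite(f'pics/{n}lens.png',cv2.resize(im[b-12:d+35,a-12:c+25,::-1],None,fx=6,fy=6,interpolation=cv2.INTER_CUBIC)))
a=[cv2.imread(f'pics/{n}lens.png') for n in('scene','side')]
H=max(i.shape[0] for i in a);a=[cv2.copyMakeBorder(i,0,H-i.shape[0],0,0,0) for i in a];o=np.hstack(a);print(o.shape,a[0].shape)
cv2.imwrite('pics/lens.png',o[:600,:]);
```

```text
scene bottle 126 [[513.1, 20.0, 15.4], [520.5, 29.3, 75.6], [540.7, 54.5, 83.7]]
scene tray 534.8087158203125 296.126220703125 62.38373947143555 1151
scene saw 565 [[461.6, -311.5, 29.7], [474.7, -293.8, 57.7], [502.9, -269.2, 69.4]]
scene ply ((486.3984375, -258.2906494140625), (131.76763916015625, 87.71368408203125), 77.56351470947266) 17.082764534708417
scene lens 521 [[547.5, 38.5, 61.4], [623.0, 57.0, 87.2], [654.2, 105.1, 118.2]]
scene tape 1197 [[650.1, -193.0, 12.0], [660.8, -156.6, 45.4], [735.0, -106.2, 68.1]]
scene bottle circle [537.4  44. ] 1.48 140
scene saw circle [ 486.2 -287.6] 0.88 257
shank 90 [ 482.5 -289.3   87.6] 100.77710018824894
True
side bottle 81 [[518.1, 19.3, 15.4], [531.6, 23.0, 76.3], [586.4, 95.3, 83.3]]
side tray 537.8817749023438 296.65142822265625 62.57049560546875 752
side saw 638 [[463.5, -312.3, 29.9], [479.7, -299.5, 58.7], [504.8, -272.3, 67.5]]
side ply ((488.66650390625, -258.6919860839844), (132.8616180419922, 86.39698791503906), 77.28093719482422) 18.611564289315197
side lens 478 [[604.5, 36.5, 61.7], [627.6, 53.3, 87.1], [656.7, 82.4, 106.9]]
side tape 1212 [[651.6, -194.1, 12.1], [664.7, -163.8, 45.8], [734.2, -109.7, 69.0]]
side bottle circle [540.2  43.8] 16.11 156
side saw circle [ 487.6 -288. ] 0.6 298
shank 121 [ 485.7 -290.3   87.5] 102.74055255141752
True
(456, 852, 3) (456, 426, 3)
```

View pics/lens.png

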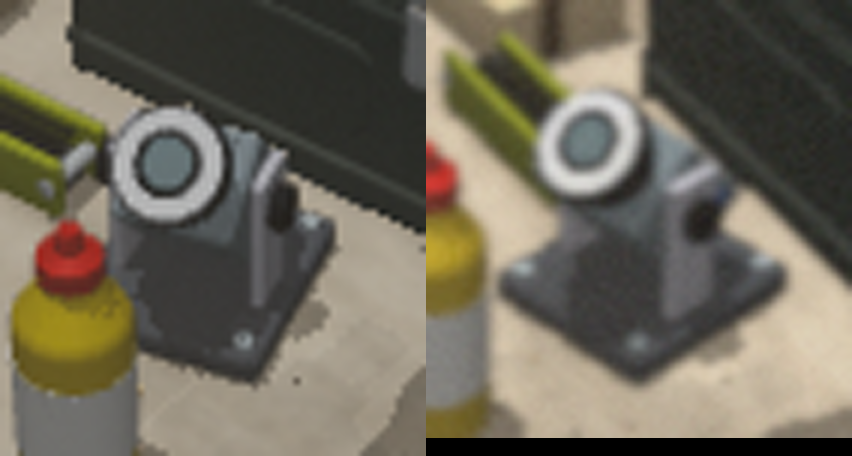

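The crops show the lens ring centred at scene (334,218.5) and side (337,234). Now I'll get the lens position, the line of sight and the base plate yaw.

Run:
```python
from h import *
rays=[];
for n,(u,v) in (("scene",(334,218.5)),("side",(337,234))):
    f=np.load(n+'0.npz');im=f['im'];W=f['W'];T=f['T'];hsv=cv2.cvtColor(im,cv2.COLOR_RGB2HSV).astype(int)
    vv,uu=np.mgrid[0:480,0:640]
    m=((np.hypot(uu-u,vv-v)<12)&(hsv[...,2]>150)&(hsv[...,1]<50)).astype(np.uint8)
    N,L,st,ce=cv2.connectedComponentsWithStats(m);i=1+np.argmax(st[1:,4])
    cnt=max(cv2.findContours((L==i).astype(np.uint8),cv2.RETR_EXTERNAL,cv2.CHAIN_APPROX_NONE)[0],key=len)
    e=cv2.fitEllipse(cnt);print(n,e)
    p=camera_params(n);s=cv2.undistortPoints(np.array([[e[0]]]),np.array(p["camera_matrix"]),np.array([p["k1"],0,0,0.]))[0,0]
    d=T[:3,:3]@[*s,1];rays.append((T[:3,3],d/np.linalg.norm(d)))
    Q=W[(L==i)];Q=Q[np.isfinite(Q[:,2])];c=np.median(Q,0);Q=Q[np.linalg.norm(Q-c,axis=1)<25]
    for _ in range(3):
        c=Q.mean(0);nn=np.linalg.svd(Q-c)[2][2];nn*=np.sign(nn[2]);r=(Q-c)@nn;Q=Q[np.abs(r)<max(1,2*r.std())]
    print('plane',len(Q),c.round(1),nn.round(3),'tilt',np.degrees(np.arccos(nn[2])),'yaw',np.degrees(np.arctan2(-nn[1],-nn[0])),r.std())
    # base plate
    m=(W[...,2]>3)&(W[...,2]<22)&(hsv[...,2]<110)&(np.hypot(W[...,0]-645,W[...,1]-50)<75)
    Q=W[m];print('base',cv2.minAreaRect(Q[:,:2].astype(np.float32)),len(Q),np.median(Q[:,2]))
    # white band of bottle
    from scipy.optimize import least_squares
    m=(W[...,2]>10)&(W[...,2]<82)&(np.hypot(W[...,0]-537,W[...,1]-44)<30);Q=W[m]
    R=least_squares(lambda c:np.hypot(*(Q[:,:2]-c).T)-23,[537,44],loss='soft_l1',f_scale=1.5);print('bottle',R.x,np.abs(R.fun).mean(),len(Q))
    for nm,b in (('hexkeys',(620,80,720,190)),('around bottle',(440,-60,640,140)),):
        m=(W[...,0]>b[0])&(W[...,0]<b[2])&(W[...,1]>b[1])&(W[...,1]<b[3])&(W[...,2]>8);Q=W[m];print(nm,np.percentile(Q,[1,50,99],axis=0).round(0).tolist())
A=sum(np.eye(3)-np.outer(d,d) for o,d in rays);b=sum((np.eye(3)-np.outer(d,d))@o for o,d in rays)
x=np.linalg.solve(A,b);print('lens tri',x,[np.linalg.norm(np.cross(x-o,d)) for o,d in rays])
```

```text
scene ((333.5716247558594, 217.7762451171875), (16.543964385986328, 17.527523040771484), 49.0416259765625)
plane 116 [617.6  64.4  93.4] [-0.611 -0.206  0.764] tilt 40.15471348347591 yaw 18.61636795233245 1.750172631142885
base ((648.0977172851562, 68.78999328613281), (93.86900329589844, 76.44361877441406), 16.81711196899414) 556 12.97395527150718
bottle [537.30873756  43.91561066] 1.0580907868929346 462
hexkeys [[621.0, 81.0, 9.0], [653.0, 157.0, 25.0], [720.0, 189.0, 145.0]]
around bottle [[446.0, -60.0, 11.0], [589.0, -12.0, 417.0], [637.0, 91.0, 644.0]]
side ((337.0081481933594, 232.34490966796875), (14.215076446533203, 19.914663314819336), 32.562950134277344)
plane 126 [620.1  64.4  95.2] [-0.623 -0.191  0.759] tilt 40.62897753163254 yaw 17.02950139603563 1.2682240153325413
base ((648.667724609375, 69.65499114990234), (89.76435852050781, 82.07040405273438), 16.225372314453125) 613 14.407749788039382
bottle [539.83501478  43.1676261 ] 0.9958937755854832 481
hexkeys [[620.0, 81.0, 9.0], [642.0, 102.0, 20.0], [716.0, 189.0, 105.0]]
around bottle [[457.0, -60.0, 12.0], [595.0, -14.0, 395.0], [639.0, 92.0, 611.0]]
lens tri [619.35971875  65.57322898  93.91955694] [np.float64(2.245415751859161), np.float64(2.2454157518590936)]
```

Lens ≈ (619,65,94.5), sight yaw ≈17°, bottle ≈ (538.5,43.5), tray ≈ (536.5,296.5). First move: go above the bottle and turn the fingers.

The manual's scale: shifts go in shares of 0.5 m and turns go in shares of pi rad. Converting my numbers, -0.086 m / 0.5 = -0.172, 0.0435 m / 0.5 = 0.087, 1.274 rad / 3.1416 = 0.4055.

>>> move_arm --pt "0 0 0.0509 0.01 -0.022 0 0.0854" --pt "0 0 0.1019 0.022 -0.044 0 0.0854" --pt "0 0 0.1528 0.032 -0.066 0 0.0854" --pt "0 0 0.2037 0.044 -0.088 0 0.0854" --pt "0 0 0.2546 0.056 -0.11 0 0.0854" --pt "0 0 0.3056 0.068 -0.134 0 0.0854" --pt "0 0 0.3565 0.078 -0.154 0 0.0854" --pt "0 0 0.4055 0.087 -0.172 0 0.0854" --grip_force 40

```text
clock: 1.1
eef_pos: [538.4, 43.7, 249.7]
tcp_rot: [-3.141, 0.001, 0.292]
contact_force: [-0.2, -0.5, 0.5]
opening: 0.999
grasp_force: 0.0
```

```bash
cat >> h.py <<'E'
from scipy.spatial.transform import Rotation as Ro
def rel(pos,R):
    s=sensors.sense();R0=Ro.from_euler('xyz',s['tcp_rot'])
    print('now',s['clock'],s['eef_pos'].round(1),s['tcp_rot'].round(3),'q',s['qpos'].round(2))
    print('turn',(R0.inv()*R).as_rotvec().round(3),'shift m',(R0.inv().apply(np.array(pos)-s['eef_pos'])/1000).round(4))
def down(deg): # tool down, closing line along world angle deg
    a=np.radians(deg);y=np.array([np.cos(a),np.sin(a),0]);z=np.array([0,0,-1.])
    return Ro.from_matrix(np.stack([np.cross(y,z),y,z],1))
E
python3 - <<'E'
from h import *
rel([538.5,43.5,80],down(-73))
im,d,W,T=cloud('wrist');cv2.imwrite('pics/w1.png',im[...,::-1])
from scipy.optimize import least_squares
m=(W[...,2]>15)&(W[...,2]<84)&(np.hypot(W[...,0]-537,W[...,1]-44)<35);Q=W[m]
print(m.sum());R=least_squares(lambda c:np.hypot(*(Q[:,:2]-c).T)-23,[537,44],loss='soft_l1',f_scale=1.5);print('bottle',R.x,np.abs(R.fun).mean())
m=(W[...,2]>95)&(np.hypot(W[...,0]-537,W[...,1]-44)<35);Q=W[m&(W[...,2]<140)];print(np.percentile(Q,[2,50,98],axis=0).round(1).tolist())
E
```

```text
now 1.1 [538.4  43.7 249.7] [-3.141e+00  1.000e-03  2.920e-01] q [0.08 0.22 1.81 0.   1.11 1.36]
turn [-0.     0.001 -0.005] shift m [0.0002 0.0002 0.1697]
678
bottle [537.9855845   45.08949417] 0.2930928283320814
[[527.1, 29.4, 95.3], [542.6, 46.5, 118.6], [554.1, 60.9, 130.7]]
```

View pics/w1.png

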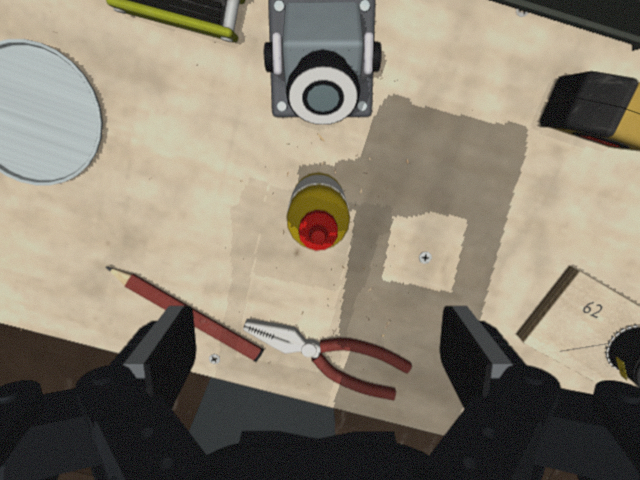

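The wrist view shows the bottle centred at (318,215), lens ring at (322,95), and the stand aligned with the image axes. I'll descend and grip.

In the tool's units: 0.169 m / 0.5 = 0.338, 0.155 m / 0.5 = 0.31.

>>> move_arm --pt "0 0 0 0 -0.001 0.06 0.0854" --pt "0 0 0 0 -0.002 0.13 0.0854" --pt "0 0 0 0 -0.0024 0.2 0.0854" --pt "0 0 0 0 -0.0024 0.26 0.0854" --pt "0 0 0 0 -0.0024 0.31 0.0854" --pt "0 0 0 0 -0.0024 0.338 0.0854" --pt "0 0 0 0 -0.0024 0.338 0.0854" --pt "0 0 0 0 -0.0024 0.338 0.04"

```text
clock: 2.15
eef_pos: [539.3, 44.7, 81.8]
tcp_rot: [3.141, -0.001, 0.297]
contact_force: [0.7, -0.2, 0.1]
opening: 0.819
grasp_force: 0.0
```

In the tool's units: -0.02 m / 0.5 = -0.04, -0.01 m / 0.5 = -0.02.

>>> move_arm --pt "0 0 0 0 0 0 0.03" --pt "0 0 0 0 0 0 0.03" --pt "0 0 0 0 0 0 0.03" --pt "0 0 0 0 0 0 0.03" --pt "0 0 0 0 0 0 0.03" --pt "0 0 0 0 0 0 0.03" --pt "0 0 0 0 0 -0.02 0.03" --pt "0 0 0 0 0 -0.04 0.03"

```text
clock: 3.15
eef_pos: [538.6, 44.6, 101.8]
tcp_rot: [3.142, -0.0, 0.297]
contact_force: [-0.4, 0.0, -2.6]
opening: 0.522
grasp_force: 41.5
```

Run:
```python
from h import *
s=sensors.sense();print(s['grasp_force'],s['opening'])
rel([536.5,296.5,145],down(-73))
```

```text
41.48049456998706 0.5218384799735916
now 3.15 [538.6  44.6 101.8] [ 3.142 -0.     0.297] q [ 0.08  0.41  1.93 -0.    0.79  1.35]
turn [ 0. -0.  0.] shift m [ 0.0716 -0.2415 -0.0432]
```

>>> move_arm --pt "0 0 0 0 0 -0.04 0.03" --pt "0 0 0 0.006 -0.02 -0.08 0.03" --pt "0 0 0 0.024 -0.08 -0.086 0.03" --pt "0 0 0 0.048 -0.16 -0.086 0.03" --pt "0 0 0 0.074 -0.25 -0.086 0.03" --pt "0 0 0 0.1 -0.34 -0.086 0.03" --pt "0 0 0 0.124 -0.42 -0.086 0.03" --pt "0 0 0 0.1432 -0.483 -0.086 0.03"

```text
clock: 4.15
eef_pos: [536.3, 298.4, 144.7]
tcp_rot: [-3.141, -0.001, 0.298]
contact_force: [1.2, 0.3, -1.2]
opening: 0.525
grasp_force: 41.5
```

Run:
```python
from h import *
rel([536.5,296.5,84],down(-73))
im,d,W,T=cloud('wrist')
m=(W[...,2]<15)&(W[...,2]>-10)&(cv2.cvtColor(im,cv2.COLOR_RGB2HSV)[...,1]<60)&(cv2.cvtColor(im,cv2.COLOR_RGB2HSV)[...,0]>80)&(np.hypot(W[...,0]-536,W[...,1]-296)<72)
print(cv2.minEnclosingCircle(W[m][:,:2].astype(np.float32)),m.sum())
im,d,W,T=cloud('scene');cv2.imwrite('pics/s2.png',im[100:340,100:420,::-1].repeat(2,0).repeat(2,1))
```

```text
now 4.15 [536.3 298.4 144.7] [-3.141e+00 -1.000e-03  2.980e-01] q [0.51 0.45 1.75 0.   0.94 1.78]
turn [-0.    -0.001  0.001] shift m [-0.0004  0.0018  0.0607]
((535.623046875, 299.20001220703125), 59.329071044921875) 12882
```

View pics/s2.png

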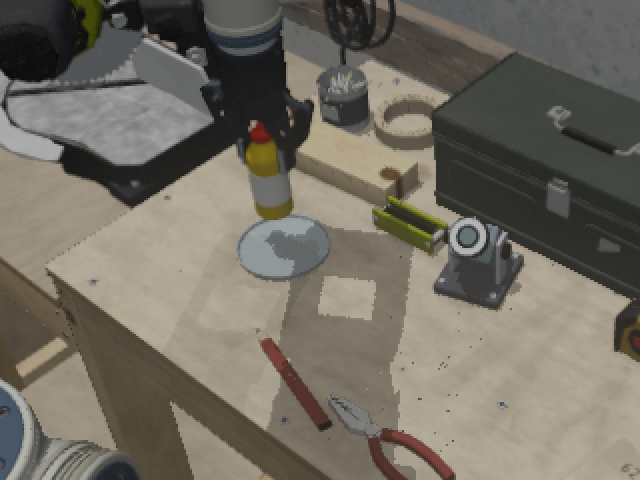

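The bottle hangs upright over the tray: bottle at (268,180), tray at (285,245) in the crop. I'll lower it, opening only once it has touched down.

In the tool's units: 0.06 m / 0.5 = 0.12, 0.056 m / 0.5 = 0.112.

>>> move_arm --pt "0 0 0 0 0 0.04 0.03" --pt "0 0 0 0 0 0.08 0.03" --pt "0 0 0 0 0 0.1 0.03" --pt "0 0 0 0 0 0.112 0.03" --pt "0 0 0 0 0 0.12 0.03" --pt "0 0 0 0 0 0.12 0.03" --pt "0 0 0 0 0 0.12 0.03" --pt "0 0 0 0 0 0.12 0.03"

```text
clock: 5.25
eef_pos: [537.6, 296.7, 85.2]
tcp_rot: [-3.142, -0.002, 0.297]
contact_force: [-0.4, -1.8, 5.5]
opening: 0.524
grasp_force: 42.3
```

Contact made (+5 N). Release and back off.

>>> move_arm --pt "0 0 0 0 0 0 0.06" --pt "0 0 0 0 0 0 0.0854" --pt "0 0 0 0 0 0 0.0854" --pt "0 0 0 0 0 0 0.0854" --pt "0 0 0 0 0 0 0.0854" --pt "0 0 0 0 0 -0.06 0.0854" --pt "0 0 0 0 0 -0.16 0.0854" --pt "0 0 0 0 0 -0.26 0.0854"

```text
clock: 6.25
eef_pos: [536.2, 296.4, 215.1]
tcp_rot: [3.141, 0.001, 0.297]
contact_force: [1.0, 0.1, 0.4]
opening: 1.002
grasp_force: 0.0
```

Run:
```python
from h import *
rel([440,-272,250],down(-73))
im,d,W,T=cloud('wrist');
from scipy.optimize import least_squares
for lo,hi,r in((12,50,23),(50,84,23)):
    m=(W[...,2]>lo)&(W[...,2]<hi)&(np.hypot(W[...,0]-537,W[...,1]-297)<35);Q=W[m]
    R=least_squares(lambda c:np.hypot(*(Q[:,:2]-c).T)-r,[537,297],loss='soft_l1',f_scale=1.5);print('bottle',m.sum(),R.x,np.abs(R.fun).mean())
Q=W[(W[...,2]>122)&(W[...,2]<145)&(np.hypot(W[...,0]-537,W[...,1]-297)<35)];print('spout',Q.mean(0))
```

```text
now 6.25 [536.2 296.4 215.1] [3.141e+00 1.000e-03 2.970e-01] q [0.5  0.37 1.69 0.   1.08 1.78]
turn [0.    0.001 0.   ] shift m [-0.2583  0.5154 -0.0346]
bottle 355 [536.32249784 297.14198131] 0.21042083251165353
bottle 606 [536.18373194 297.04645476] 0.2771250101813671
spout [537.34016997 297.40262292 125.67977741]
```

The bottle stands upright at (536,297). Next: travel to above the hole saw.

In the tool's units: 0.31 m / 0.5 = 0.62, -0.045 m / 0.5 = -0.09.

>>> move_arm --pt "0 0 0 -0.012 0.03 -0.04 0.0854" --pt "0 0 0 -0.036 0.09 -0.09 0.0854" --pt "0 0 0 -0.068 0.17 -0.09 0.0854" --pt "0 0 0 -0.104 0.26 -0.09 0.0854" --pt "0 0 0 -0.14 0.35 -0.09 0.0854" --pt "0 0 0 -0.176 0.44 -0.09 0.0854" --pt "0 0 0 -0.212 0.53 -0.09 0.0854" --pt "0 0 0 -0.248 0.62 -0.09 0.0854"

```text
clock: 7.3
eef_pos: [507.2, -38.3, 258.4]
tcp_rot: [-3.141, 0.002, 0.297]
contact_force: [0.6, -0.1, -0.5]
opening: 0.999
grasp_force: 0.0
```

In the tool's units: 0.235 m / 0.5 = 0.47, 0.228 m / 0.5 = 0.456.

>>> move_arm --pt "0 0 0 -0.036 0.09 0 0.0854" --pt "0 0 0 -0.072 0.18 0 0.0854" --pt "0 0 0 -0.108 0.27 0 0.0854" --pt "0 0 0 -0.14 0.35 0 0.0854" --pt "0 0 0 -0.166 0.416 0 0.0854" --pt "0 0 0 -0.182 0.456 0 0.0854" --pt "0 0 0 -0.188 0.47 0 0.0854" --pt "0 0 0 -0.188 0.47 0 0.0854"

```text
clock: 8.3
eef_pos: [487.2, -288.0, 258.7]
tcp_rot: [-3.141, 0.0, 0.296]
contact_force: [0.2, 1.1, 0.0]
opening: 1.001
grasp_force: 0.0
```

Run:
```python
from h import *
rel([487,-288.5,86],down(-73))
im,d,W,T=cloud('wrist');np.savez('w3.npz',im=im,W=W,T=T)
cv2.imwrite('pics/w3.png',im[...,::-1])
from scipy.optimize import least_squares
m=(W[...,2]>24)&(W[...,2]<57)&(np.hypot(W[...,0]-487,W[...,1]+288)<35);Q=W[m]
R=least_squares(lambda c:np.hypot(*(Q[:,:2]-c).T)-24,[487,-288],loss='soft_l1',f_scale=1.5);print('cup',m.sum(),R.x,np.abs(R.fun).mean())
m=(W[...,2]>92)&(W[...,2]<110)&(np.hypot(W[...,0]-487,W[...,1]+288)<30);Q=W[m];print('top',len(Q),np.percentile(Q,[2,50,98],axis=0),cv2.minAreaRect(Q[:,:2].astype(np.float32)))
v,u=np.nonzero(m);print(u.min(),u.max(),v.min(),v.max())
c=u.mean(),v.mean();a,b=int(c[0])-50,int(c[1])-40
cv2.imwrite('pics/w3c.png',cv2.resize(im[max(b,0):b+80,max(a,0):a+100,::-1],None,fx=8,fy=8,interpolation=cv2.INTER_CUBIC));print(a,b)
```

```text
now 8.3 [ 487.2 -288.   258.7] [-3.141  0.     0.296] q [-0.54  0.25  1.75  0.    1.14  0.74]
turn [-0.001  0.    -0.   ] shift m [-0.0003  0.0005  0.1727]
cup 347 [ 486.73573871 -286.96134421] 0.20788230285556292
top 248 [[ 481.78298039 -292.34214841   93.16256257]
 [ 487.64389054 -286.78173987  100.0838864 ]
 [ 492.55210507 -281.39510895  101.75322663]] ((486.9658203125, -287.0000915527344), (12.04899787902832, 10.932136535644531), 38.152008056640625)
310 327 211 228
268 179
```

View pics/w3c.png

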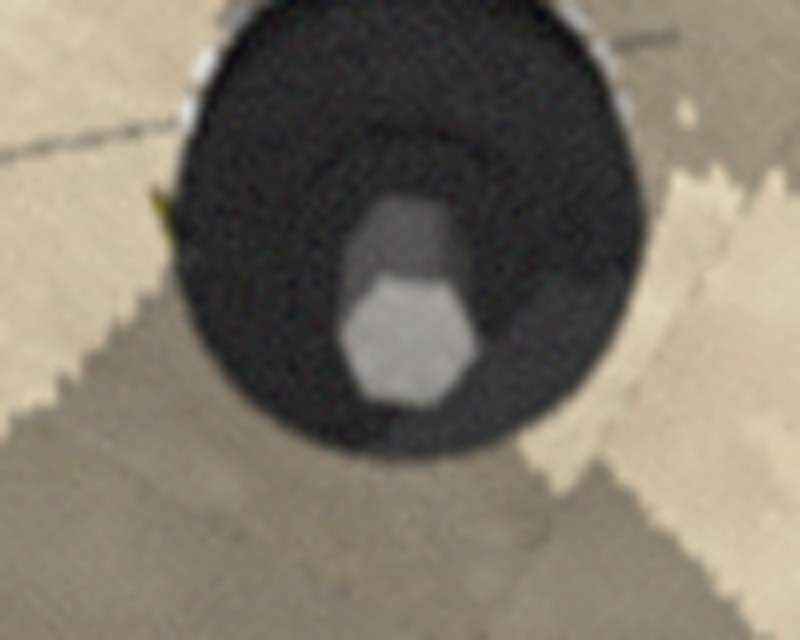

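The crop shows a hexagonal-looking shank end at crop (410,340), with vertices left and right and tilted about 6°. A yellow mark shows at the cup's lower left. To settle the flats' yaw I'll look at the cup's side markings.

Run:
```python
from h import *
f=np.load('w3.npz');im=f['im'];W=f['W'];hsv=cv2.cvtColor(im,cv2.COLOR_RGB2HSV).astype(int)
a=[np.load(n+'0.npz')['im'][b:b+60,x:x+50] for n,b,x in (('scene',320,408),('side',345,342))]
w1=cv2.imread('pics/w1.png')[300:396,560:640,::-1]
o=[cv2.resize(i,(260,312),interpolation=cv2.INTER_CUBIC) for i in a+[w1]]
cv2.imwrite('pics/saw.png',np.hstack(o)[...,::-1])
for n,c in(('scene0',None),('side0',None),('w3',None)):
    f=np.load(n+'.npz');W=f['W'];h=cv2.cvtColor(f['im'],cv2.COLOR_RGB2HSV).astype(int)
    r=np.hypot(W[...,0]-486.9,W[...,1]+287.4)
    m=(r<30)&(W[...,2]>20)&(h[...,1]>130)&(h[...,0]>18)&(h[...,0]<40)
    Q=W[m];print(n,m.sum(), np.degrees(np.arctan2(Q[:,1]+287.4,Q[:,0]-486.9)).round(0)[:30],Q[:,2].round(0)[:10])
# hex shank: edges via mask
f=np.load('w3.npz');W=f['W'];im=f['im'];T=f['T'];p=camera_params('wrist')
g=cv2.cvtColor(im,cv2.COLOR_RGB2GRAY);g=cv2.resize(g[205:235,305:335],None,fx=8,fy=8,interpolation=cv2.INTER_CUBIC)
m=(g>125).astype(np.uint8);c=max(cv2.findContours(m,0,cv2.CHAIN_APPROX_NONE)[0],key=cv2.contourArea)
ap=cv2.approxPolyDP(c,6,True)[:,0]/8+[305,205]-.44
s=cv2.undistortPoints(ap[:,None].astype(float),np.array(p['camera_matrix']),np.array([p['k1'],0,0,0.]))[:,0]
d=np.c_[s,np.ones(len(s))]@T[:3,:3].T;P=T[:3,3]+d*((100-T[2,3])/d[:,2])[:,None]
print(P.round(1));e=np.roll(P,-1,0)-P;print(np.degrees(np.arctan2(e[:,1],e[:,0])).round(1),np.hypot(e[:,0],e[:,1]).round(1),P.mean(0))
```

```text
scene0 1 [134.] [48.]
side0 0 [] []
w3 9 [109. 110.  70.  80.  76. -20.  39. -23. -26.] [ 40.  42. 322. 318. 321. 321. 323. 325. 331.]
[[ 491.1 -283.5  100. ]
 [ 486.1 -281.7  100. ]
 [ 482.7 -283.5  100. ]
 [ 481.1 -285.5  100. ]
 [ 482.3 -290.7  100. ]
 [ 487.1 -292.7  100. ]
 [ 489.3 -291.6  100. ]
 [ 492.1 -288.6  100. ]]
[ 160.2 -152.7 -128.7  -76.9  -22.7   25.5   46.5  101.2] [5.3 3.9 2.6 5.3 5.2 2.5 4.1 5.3] [ 486.46967203 -287.21493973  100.        ]
```

View pics/saw.png

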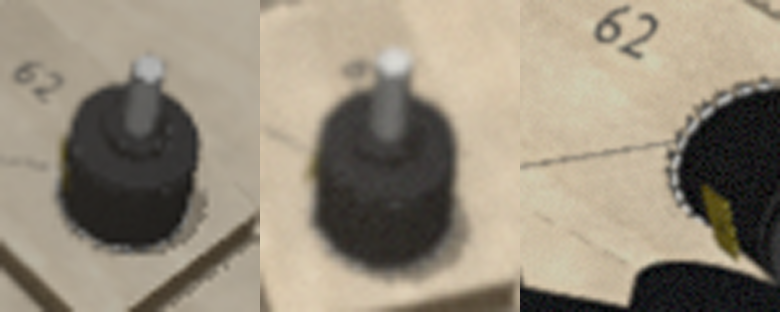

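View pics/w3.png

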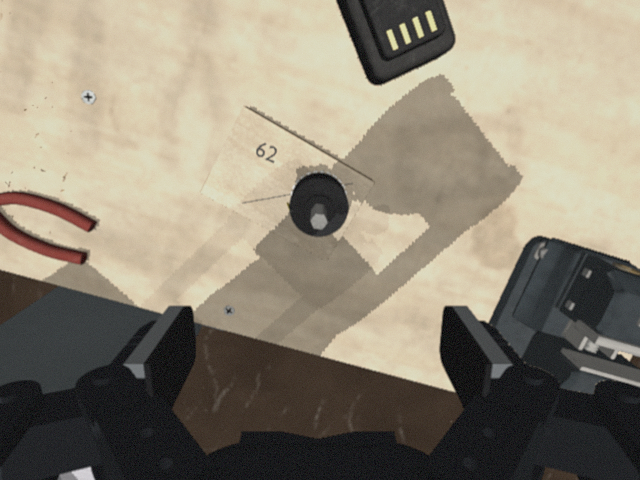

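The yellow label sits on the cup's robot-left side, seen best in the first wrist view around px (616–627, 357–379). I'll intersect its rays with the cup cylinder.

Run:
```python
from h import *
f=np.load('w3.npz');T3=f['T'];s=sensors.sense()
def tcp(pos,rpy):
    M=np.eye(4);M[:3,:3]=Ro.from_euler('xyz',rpy).as_matrix();M[:3,3]=pos;return M
X=np.linalg.inv(tcp([487.2,-288,258.7],[-3.141,0,.296]))@T3
T1=tcp([538.4,43.7,249.7],[-3.141,.001,.292])@X
p=camera_params('wrist');K=np.array(p['camera_matrix']);k=np.array([p['k1'],0,0,0.])
c=np.array([486.8,-287.1])
for nm,im,T,box in(('w1',cv2.imread('pics/w1.png')[...,::-1],T1,(600,340,640,400)),('w3',f['im'],T3,(275,180,300,225)),('scene',np.load('scene0.npz')['im'],np.load('scene0.npz')['T'],(415,335,445,370))):
    if nm=='scene': p=camera_params('scene');K=np.array(p['camera_matrix']);k=np.array([p['k1'],0,0,0.])
    h=cv2.cvtColor(np.ascontiguousarray(im),cv2.COLOR_RGB2HSV).astype(int);m=(h[...,1]>120)&(h[...,0]>18)&(h[...,0]<40)&(h[...,2]>50)
    q=np.zeros_like(m);q[box[1]:box[3],box[0]:box[2]]=1;v,u=np.nonzero(m&q)
    if len(u)==0: print(nm,0);continue
    d=np.c_[cv2.undistortPoints(np.stack([u,v],1)[:,None].astype(float),K,k)[:,0],np.ones(len(u))]@T[:3,:3].T
    o=T[:3,3];A=(d[:,:2]**2).sum(1);B=((o[:2]-c)*d[:,:2]).sum(1);C=((o[:2]-c)**2).sum()-24**2
    D=B*B-A*C;t=(-B-np.sqrt(np.maximum(D,0)))/A;P=o+d*t[:,None]
    az=np.degrees(np.arctan2(P[:,1]-c[1],P[:,0]-c[0]));print(nm,len(u),(D<0).sum(),np.percentile(az,[0,5,25,50,75,95,100]).round(0),np.percentile(P[:,2],[5,50,95]).round(0))
```

```text
w1 123 14 [108. 110. 116. 125. 137. 157. 158.] [33. 39. 45.]
w3 2 0 [79. 79. 80. 82. 83. 84. 84.] [ 89.  94. 100.]
scene 3 0 [131. 131. 132. 133. 138. 142. 143.] [35. 45. 46.]
```

The label spans azimuth ≈108–158°, centred at ≈132°. That matches the hexagon's flat normal at 131°, so the saw's axes lie at 131°/41°. I'll turn the closing line to −49° and descend to TCP z 86.

In the tool's units: 0.1725 m / 0.5 = 0.345, -0.001 m / 0.5 = -0.002, -0.42 rad / 3.1416 = -0.1337.

>>> move_arm --pt "0 0 -0.0446 0 0 0.02 0.0854" --pt "0 0 -0.0891 0 -0.002 0.07 0.0854" --pt "0 0 -0.1337 0 -0.002 0.14 0.0854" --pt "0 0 -0.1337 0 -0.002 0.21 0.0854" --pt "0 0 -0.1337 0 -0.002 0.28 0.0854" --pt "0 0 -0.1337 0 -0.002 0.33 0.0854" --pt "0 0 -0.1337 0 -0.002 0.345 0.0854" --pt "0 0 -0.1337 0 -0.002 0.345 0.0854" --grip_force 60

```text
clock: 9.35
eef_pos: [487.3, -286.8, 86.6]
tcp_rot: [-3.141, 0.0, 0.718]
contact_force: [0.7, -1.0, -0.1]
opening: 1.004
grasp_force: 0.0
```

>>> move_arm --pt "0 0 0 0 0 0 0.05" --pt "0 0 0 0 0 0 0.03" --pt "0 0 0 0 0 0 0.02" --pt "0 0 0 0 0 0 0.005" --pt "0 0 0 0 0 0 0.0" --pt "0 0 0 0 0 0 0.0" --pt "0 0 0 0 0 0 0.0" --pt "0 0 0 0 0 0 0.0" --grip_force 60

```text
clock: 10.35
eef_pos: [487.2, -287.6, 86.8]
tcp_rot: [3.141, -0.0, 0.717]
contact_force: [-1.2, 0.6, 5.9]
opening: 0.116
grasp_force: 58.7
```

Opening ≈ 12 mm, so it's a flat grip. Raise the grip force and lift.

In the tool's units: -0.19 m / 0.5 = -0.38, -0.17 m / 0.5 = -0.34.

>>> move_arm --pt "0 0 0 0 0 0 0" --pt "0 0 0 0 0 -0.02 0" --pt "0 0 0 0 0 -0.06 0" --pt "0 0 0 0 0 -0.13 0" --pt "0 0 0 0 0 -0.2 0" --pt "0 0 0 0 0 -0.28 0" --pt "0 0 0 0 0 -0.34 0" --pt "0 0 0 0 0 -0.38 0" --grip_force 90

```text
clock: 11.35
eef_pos: [487.2, -287.5, 278.4]
tcp_rot: [3.14, -0.001, 0.717]
contact_force: [-0.0, -0.7, -1.2]
opening: 0.108
grasp_force: 87.8
```

```bash
cat > fin.py <<'E'
from h import *
lens=np.array([619,65,94.5]);a=np.radians(17);t=np.radians(40)
n=np.array([-np.sin(t)*np.cos(a),-np.sin(t)*np.sin(a),np.cos(t)])
y=np.array([np.sin(a),-np.cos(a),0]);z=-n
RF=Ro.from_matrix(np.stack([np.cross(y,z),y,z],1));foc=lens+100*n;PF=foc+68.5*n
E
python3 - <<'E'
from fin import *
print(foc,PF);rel(PF,RF);rel(PF+60*n,down(-73));rel(PF+60*n,RF)
for nm in('scene','side'):
    im,d,W,T=cloud(nm);h=cv2.cvtColor(im,cv2.COLOR_RGB2HSV).astype(int)
    m=(np.hypot(W[...,0]-487,W[...,1]+287)<32)&(W[...,2]>185)&(W[...,2]<250)
    Q=W[m&(h[...,2]<90)]
    from scipy.optimize import least_squares
    for lo,hi in((205,225),(225,248)):
        q=Q[(Q[:,2]>lo)&(Q[:,2]<hi)];R=least_squares(lambda c:np.hypot(*(q[:,:2]-c).T)-24,[487,-287],loss='soft_l1',f_scale=1.5);print(nm,lo,len(q),R.x.round(1),np.abs(R.fun).mean().round(2))
    print('z',np.percentile(Q[:,2],[1,99]))
E
```

```text
[557.52991518  46.20670908 171.10444431] [515.42290708  33.3333048  223.57848867]
now 11.35 [ 487.2 -287.5  278.4] [ 3.14e+00 -1.00e-03  7.17e-01] q [-0.54  0.23  1.73  0.    1.17  0.32]
turn [-0.145  0.687  0.403] shift m [ 0.232  -0.2235  0.0546]
now 11.35 [ 487.2 -287.5  278.4] [ 3.14e+00 -1.00e-03  7.17e-01] q [-0.54  0.23  1.73  0.    1.17  0.32]
turn [ 0.001 -0.001  0.42 ] shift m [ 0.1968 -0.2391  0.0086]
now 11.35 [ 487.2 -287.5  278.4] [ 3.14e+00 -1.00e-03  7.17e-01] q [-0.54  0.23  1.73  0.    1.17  0.32]
turn [-0.145  0.687  0.403] shift m [ 0.1968 -0.2391  0.0086]
scene 205 147 [ 486.3 -287.8] 0.65
scene 225 298 [ 486.3 -287.7] 0.93
z [211.47739852 249.92579304]
side 205 115 [ 487.8 -288.4] 0.58
side 225 334 [ 487.9 -288.6] 0.6
z [216.08661286 249.74660687]
```

The saw hangs straight in the grip. Next: go to the point 60 mm short of the final pose, already tilted.

In the tool's units: -0.239 m / 0.5 = -0.478, 0.197 m / 0.5 = 0.394, 0.687 rad / 3.1416 = 0.2187.

>>> move_arm --pt "-0.0032 0.0159 0.0095 0.028 -0.034 0 0" --pt "-0.0095 0.0446 0.0255 0.08 -0.096 0.002 0" --pt "-0.0162 0.0764 0.0446 0.138 -0.168 0.006 0" --pt "-0.0229 0.1092 0.0637 0.196 -0.24 0.008 0" --pt "-0.0299 0.142 0.0834 0.256 -0.31 0.012 0" --pt "-0.0369 0.1751 0.1025 0.314 -0.382 0.014 0" --pt "-0.043 0.2037 0.1194 0.366 -0.444 0.016 0" --pt "-0.0462 0.2187 0.1283 0.394 -0.478 0.0172 0"

```text
clock: 12.45
eef_pos: [476.4, 23.5, 266.1]
tcp_rot: [-3.138, -0.696, 0.294]
contact_force: [0.2, 0.9, -1.2]
opening: 0.111
grasp_force: 88.2
```

Run:
```python
from fin import *
rel(PF,RF);print(sensors.sense()['grasp_force'])
# refine lens from scene/side + wrist views of the ring
for nm in('scene','side','wrist'):
    im,d,W,T=cloud(nm);h=cv2.cvtColor(im,cv2.COLOR_RGB2HSV).astype(int)
    m=((np.linalg.norm(W-lens,axis=2)<26)&(h[...,2]>150)&(h[...,1]<50)).astype(np.uint8)
    N,L,st,ce=cv2.connectedComponentsWithStats(m)
    if N<2: print(nm,'none');continue
    i=1+np.argmax(st[1:,4]);Q=W[L==i]
    for _ in range(3):
        c=Q.mean(0);nn=np.linalg.svd(Q-c)[2][2];nn*=np.sign(nn[2]);r=(Q-c)@nn;Q=Q[np.abs(r)<max(1,2*r.std())]
    print(nm,len(Q),c.round(1),nn.round(3),'tilt',np.degrees(np.arccos(nn[2])),'yaw',np.degrees(np.arctan2(-nn[1],-nn[0])))
    if nm=='side': cv2.imwrite('pics/side4.png',im[...,::-1])
```

```text
now 12.45 [476.4  23.5 266.1] [-3.138 -0.696  0.294] q [-0.14 -0.14  2.35  0.79  0.39  0.48]
turn [-0.002  0.002 -0.002] shift m [0.0036 0.0021 0.0584]
88.16890954971313
scene 126 [616.9  64.3  92.8] [-0.62  -0.187  0.762] tilt 40.33963555122206 yaw 16.753541868924184
side 129 [620.3  63.9  95.4] [-0.628 -0.174  0.758] tilt 40.6705918211114 yaw 15.479494128334231
wrist 1079 [618.   66.1  95.1] [-0.617 -0.19   0.763] tilt 40.23979626850311 yaw 17.131672512022
```

View pics/side4.png

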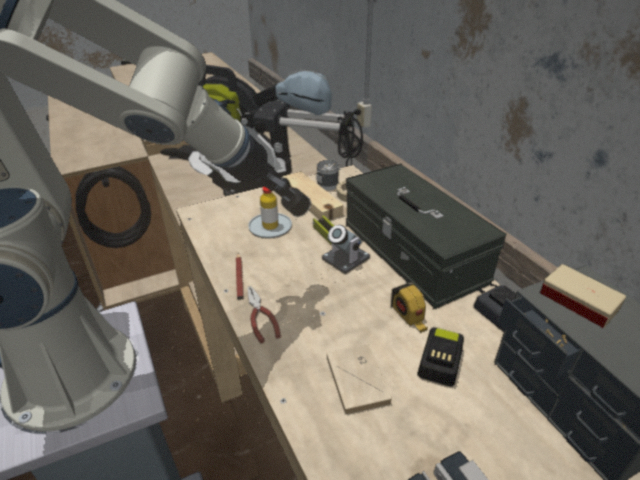

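The side view shows the bottle in the tray at (270,210) and the saw at (297,200) facing the lens at (340,234). The wrist-ring measurement agrees with the lens estimate, so I'll close in.

In the tool's units: 0.058 m / 0.5 = 0.116, 0.052 m / 0.5 = 0.104.

>>> move_arm --pt "0 0 0 0.002 0.002 0.024 0" --pt "0 0 0 0.004 0.004 0.054 0" --pt "0 0 0 0.006 0.004 0.084 0" --pt "0 0 0 0.007 0.004 0.104 0" --pt "0 0 0 0.007 0.004 0.116 0" --pt "0 0 0 0.007 0.004 0.116 0" --pt "0 0 0 0.007 0.004 0.116 0" --pt "0 0 0 0.007 0.004 0.116 0"

```text
clock: 13.6
eef_pos: [517.5, 31.7, 225.9]
tcp_rot: [-3.14, -0.697, 0.296]
contact_force: [-0.5, 0.2, -1.8]
opening: 0.111
grasp_force: 88.3
```

Run:
```python
from fin import *
rel(PF,RF);s=sensors.sense();print(s['grasp_force'],s['qvel'].round(3))
for nm in('scene','side'):
    im,d,W,T=cloud(nm);h=cv2.cvtColor(im,cv2.COLOR_RGB2HSV).astype(int)
    L=(W-foc)@np.stack([np.cross(y,n),y,n],1)   # focus-like axes
    r=np.hypot(L[...,0],L[...,1]);Q=L[(r<40)&(L[...,2]>-15)&(L[...,2]<40)&(h[...,2]<110)]
    from scipy.optimize import least_squares
    R=least_squares(lambda p:np.hypot(Q[:,0]-p[0]-p[2]*(Q[:,2]-20),Q[:,1]-p[1]-p[3]*(Q[:,2]-20))-24,[0,0,0,0],loss='soft_l1',f_scale=1.5)
    print(nm,len(Q),'centre off, tilt',R.x.round(3),'z lo',np.percentile(Q[:,2],[1,3,10]).round(1))
```

```text
now 13.6 [517.5  31.7 225.9] [-3.14  -0.697  0.296] q [-0.1   0.01  2.33  1.08  0.28  0.2 ]
turn [-0.001  0.001 -0.001] shift m [-0.0026 -0.0022  0.0009]
88.29007029533386 [ 0.004 -0.003  0.002  0.002 -0.003 -0.004]
scene 141 centre off, tilt [-1.917  1.58  -0.088  0.015] z lo [2.1 2.3 4.2]
side 285 centre off, tilt [-3.39   2.676 -0.017 -0.028] z lo [1.  2.  5.6]
```

In the tool's units: -0.0025 m / 0.5 = -0.005, -0.002 m / 0.5 = -0.004.

>>> move_arm --pt "0 0 0 -0.002 -0.002 0.001 0" --pt "0 0 0 -0.005 -0.004 0.002 0" --pt "0 0 0 -0.005 -0.004 0.002 0" --pt "0 0 0 -0.005 -0.004 0.002 0" --pt "0 0 0 -0.005 -0.004 0.002 0" --pt "0 0 0 -0.005 -0.004 0.002 0" --pt "0 0 0 -0.005 -0.004 0.002 0" --pt "0 0 0 -0.005 -0.004 0.002 0"

```text
clock: 14.7
eef_pos: [515.6, 33.5, 223.3]
tcp_rot: [-3.14, -0.697, 0.296]
contact_force: [-0.3, -0.6, -1.8]
opening: 0.109
grasp_force: 88.3
```

Run:
```python
from fin import *
rel(PF,RF);s=sensors.sense();print(s['grasp_force'],s['qvel'].round(3))
print(order.sign_off())
```

```text
now 14.7 [515.6  33.5 223.3] [-3.14  -0.697  0.296] q [-0.09  0.02  2.34  1.1   0.28  0.18]
turn [-0.001  0.001 -0.001] shift m [ 0.      0.0001 -0.0003]
88.29069972038269 [-0.002 -0.002  0.001 -0.001  0.    -0.001]
the job is handed in; nothing more can be done
None
```

The job is handed in at 14.7 s, verdict not shown: the bottle stands upright and released in the drip tray, and the hole saw is held still, teeth square to the lens at 10 cm, within a few mm by my measurements.

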